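Return the reagent bottles to their fitted nests

ROBOT

A 6-joint arm with a two-finger parallel gripper is mounted at the origin on a cart in front of the work surface, level with it; the furniture and walls round the work are solid. World frame = base frame: x ahead of the robot, y to its left, z up, the work surface at z = 0. Lengths are in m, angles in rad, forces in N, time in s.
With the tool pointing down it reaches from about 0.35 to 1 m from the base axis. Payload 7.1 kg.
Tool frame: the origin (TCP) lies between the finger pads; the fingertips stand 22 mm ahead of it and the grasp point (between the pads) lies 3 mm ahead of it; z points along the fingers, y is the direction in which the jaws open and shut (so a half turn about z gives the same grasp; the last joint's range is limited). The gripper opens to 85 mm and grips with 20 to 120 N. Pads are 22 mm wide; open, the fingers measure 114 mm over their backs; the gripper's body (76 mm by 85 mm) begins 54 mm behind the grasp point. The pads swing forward as they close: fully open they stand 13 mm farther back than shut.
Start: joints at [1.187, 0.423, 1.63, -0, 1.089, -0.019], TCP at [0.223, 0.584, 0.253] pointing down, gripper open.
Joint ranges: [-3, 3], [-0.9, 2.11], [0.09, 2.58], [-1.31, 4.45], [0.11, 2.69], [-2.54, 2.54]. Speed limits (rad/s): [2.39, 2.39, 3.01, 3.14, 3.14, 3.14].

INTERFACE

Orientations are given as [roll, pitch, yaw] about the fixed x, y, z axes, in that order (R = Rz(yaw) Ry(pitch) Rx(roll)).
In Python, from rig import env gives the robot as it stands. The module is installed in compiled form; this text tells all that it offers.
- The arm moves only by the tool step_arm, never from a script. Its argument "steps" is one flat list of numbers, 7 for each row, row after row: the shift along the tool's x, y, z in mm, then the turn, a rotation vector about the tool's x, y, z in degrees, then the finger opening in mm, from 0 to 85.4. A call has 1 to 10 rows; each row shifts and turns the commanded pose from where the row before left it, along the tool's axes as they then stand; what a row does not reach is not made up. A row lasts 1/10 s, in which the tool goes at most 50 mm and 8.59 degrees, less where a joint would pass 70% of its speed; a pose out of reach is approached as far as the arm can. A call with a gripper value outside its range is refused whole. The fingers move at their own pace and stop on an object; "force" is the grip in N (left out, the last holds). Time passes only in rows, so rows that do not move let the fingers close. It gives the time, the measured TCP pose, the force and the opening at its end, in the units of the state.
- env.get_obs(): the state, without advancing time (a new reading comes with each control period).
- env.capture(name): name is "scene" or "top" or "wrist"; returns (picture, depth): 400x640x3 uint8, blue, green, red; 400x640 float32, m along the optical axis (not along the pixel's ray), 0 where there is no reading.
- env.camera_params(name): a dict with "camera_matrix" (3x3 intrinsics, pixels), "eye" and "orientation" of the camera in the world. Camera axes: x right, y up, looking along -z (the intrinsics and any distortion apply to the point x, -y, -z); pixel columns grow to the right and rows downward; lengths in m; the calibration is good to about 2 mm. A picture is of the moment at which its call begins: read the wrist's pose just before it. camera_params takes no time and is no camera call; for the wrist camera it gives the pose at the moment of the call.
- env.close_job(): hands the job in, once; it reports no verdict.
The state is a dict: "time_s": time; "joint_pos": joint angles; "joint_velocities": joint speeds; "tau": joint torques, N m; "tool_pos": TCP position; "tool_rot": TCP orientation; "force": force on the tool from outside, world axes, zero at the start; "wrist_torque": the same for the moment, N m; "finger_gap": opening from 0.0 (shut) to 1.0 (fully open).
Only numpy, scipy, OpenCV 4.12 (cv2) and the standard library are available. Lean on these libraries where they do the work, as an engineer would, in place of code of your own. Each camera call takes 0.05 s, during which the arm holds its last target. There are 200 camera calls.

TASK

Clear the bench before weighing: stand the three screw-cap bottles and the green-capped vial each in the cup-shaped nest made for its size, the largest in the largest nest and so on down to the vial in the smallest. Each must stand upright, fully down on its nest's floor and be let go; set them down gently and never tip one over. Leave the rubber stopper and the grey knob weight standing among them where they are.

Things in the scene. Friction and masses are not known exactly. Their poses are not given: they have to be found in the camera images.
- bottle_large: largest screw-cap bottle, clear with a blue cap: body 56 mm diameter and 81 mm high, cap 34 mm diameter, 106 mm high in all, 0.13 to 0.27 kg. Loose, stands upright on the worktop. Origin: centre of its underside; z up along its axis.
- bottle_medium: middle screw-cap bottle, amber-brown with a black cap: body 46 mm diameter and 71 mm high, cap 31 mm diameter, 93 mm high in all, 0.10 to 0.20 kg. Loose, stands upright on the worktop. Origin: centre of its underside; z up along its axis.
- bottle_small: small screw-cap bottle, whitish with a white cap: body 36 mm diameter and 60 mm high, cap 24 mm diameter, 79 mm high in all, 0.04 to 0.09 kg. Loose, stands upright on the worktop. Origin: centre of its underside; z up along its axis.
- vial: sample vial, clear with a green cap: body 22 mm diameter and 40 mm high, cap 20 mm diameter, 51 mm high in all, about 0.02 kg. Loose, stands upright on the worktop. Origin: centre of its underside; z up along its axis.
- nest_large: fixed round cup-shaped nest of grey plastic for the largest bottle (56 mm base): conical bore 64 mm wide at the floor, opening to 72 mm at the rim; wall 4 mm thick (80 mm across outside), rim 14 mm above the worktop, inner floor 4 mm above the worktop, with a dark disc on the floor and two flat screw ears (3 mm high) outside. Screwed down, cannot move. Origin: centre of its underside, on the worktop; z up.
- nest_medium: fixed round cup-shaped nest of grey plastic for the middle bottle (46 mm base): conical bore 54 mm wide at the floor, opening to 62 mm at the rim; wall 4 mm thick (70 mm across outside), rim 14 mm above the worktop, inner floor 4 mm above the worktop, with a dark disc on the floor and two flat screw ears (3 mm high) outside. Screwed down, cannot move. Origin: centre of its underside, on the worktop; z up.
- nest_small: fixed round cup-shaped nest of grey plastic for the small bottle (36 mm base): conical bore 44 mm wide at the floor, opening to 52 mm at the rim; wall 4 mm thick (60 mm across outside), rim 14 mm above the worktop, inner floor 4 mm above the worktop, with a dark disc on the floor and two flat screw ears (3 mm high) outside. Screwed down, cannot move. Origin: centre of its underside, on the worktop; z up.
- nest_vial: fixed round cup-shaped nest of grey plastic for the vial (22 mm base): conical bore 30 mm wide at the floor, opening to 38 mm at the rim; wall 4 mm thick (46 mm across outside), rim 14 mm above the worktop, inner floor 4 mm above the worktop, with a dark disc on the floor and two flat screw ears (3 mm high) outside. Screwed down, cannot move. Origin: centre of its underside, on the worktop; z up.
- stopper: reddish-brown tapered rubber stopper, 32 mm across the top, 30 mm high. Loose bystander, stays where it stands. Origin: centre of its underside; z up.
- weight_grey: grey knob weight, 29 mm diameter, 33 mm high. Loose bystander, stays where it stands. Origin: centre of its underside; z up.

How it is judged:
By the outcome, as a careful person would: the job done as asked, in the order asked, and still so for the second after the job is handed in, with the robot touching nothing.
It also fails if it takes over 104 s, if anything falls off the work surface, if the arm or the gripper's body presses on something with over 40 N, if the wrist force passes 120 N, or if a joint passes its speed limit or range.

## Working session

There is one attempt and no reset: what is moved stays moved. The work goes in short steps, Python scripts to look and compute and a tool call to move; the robot and the scene stay as the last step left them, time stands still between calls to the robot, and variables do not carry over. Pictures are saved under pics/ and viewed, about 12 in all and at most 16, crops included, and the job is handed in when it is done.

Besides the shell and the picture viewer there is one more tool, called as a command line: name --argument value ..., lists and objects as JSON in quotes. step_arm: Moves the arm, as the interface text tells. Its arguments: {"type":"object","properties":{"steps":{"type":"array","items":{"type":"number"}},"force":{"type":"number"}},"required":["steps"]}

```bash
mkdir -p pics; ls; cat > h.py <<'E'
import numpy as np, cv2
from scipy.spatial.transform import Rotation as R
from rig import env
def cap(name):
    p=env.camera_params(name); im,d=env.capture(name); return p,im,d
def rot(o):
    o=np.array(o,float)
    return o if o.shape==(3,3) else (R.from_euler('xyz',o).as_matrix() if o.size==3 else R.from_quat(o).as_matrix())
def ray(p,u,v):
    K=np.array(p["camera_matrix"]); x=(u-K[0,2])/K[0,0]; y=(v-K[1,2])/K[1,1]
    return rot(p["orientation"])@np.array([x,-y,-1.0])
def onz(p,u,v,z):
    e=np.array(p["eye"]); r=ray(p,u,v); return e+r*(z-e[2])/r[2]
def cloud(p,d):
    K=np.array(p["camera_matrix"]); v,u=np.indices(d.shape)
    c=np.stack([(u-K[0,2])/K[0,0]*d,-(v-K[1,2])/K[1,1]*d,-d],-1)
    return c@rot(p["orientation"]).T+np.array(p["eye"])
E
python3 - <<'E'
from h import *
print(env.get_obs())
for n in ["top","scene"]:
    p,im,d=cap(n); print(n,p); cv2.imwrite(f"pics/{n}1.png",im); np.save(f"{n}d.npy",d)
E
```

```text
pics
{'time_s': 0.0, 'joint_pos': array([ 1.18700115e+00,  4.23834636e-01,  1.63071213e+00, -3.47685326e-06,
        1.08858660e+00, -1.90159617e-02]), 'joint_velocities': array([-0.00056679,  0.00157393,  0.00052332,  0.00125934, -0.00012398,
       -0.00118219]), 'tau': array([ 4.65539088e-04, -5.57371938e+01, -2.81751662e+01, -9.64575815e-05,
        7.24445752e-03, -8.20383889e-06]), 'tool_pos': array([0.22275536, 0.58339866, 0.25254084]), 'tool_rot': array([-3.14005216e+00, -2.62189817e-05,  2.77681503e+00]), 'force': array([-0.07364469, -0.23415757, -0.01665302]), 'wrist_torque': array([-0.02445272,  0.01588559, -0.0824715 ]), 'finger_gap': 1.0007605080008433}
top {'camera_matrix': array([[381.97871236,   0.        , 325.22926201],
       [  0.        , 381.97871236, 198.053889  ],
       [  0.        ,   0.        ,   1.        ]]), 'eye': array([0.38271612, 0.01903244, 0.90069616]), 'orientation': array([ 0.16807215, -0.04029715, -1.57355675])}
scene {'camera_matrix': array([[402.22708249,   0.        , 321.42197135],
       [  0.        , 402.22708249, 201.89031596],
       [  0.        ,   0.        ,   1.        ]]), 'eye': array([-0.07883058, -0.30854313,  0.59153619]), 'orientation': array([ 0.88609576, -0.01833542, -1.0677738 ])}
```

View pics/top1.png

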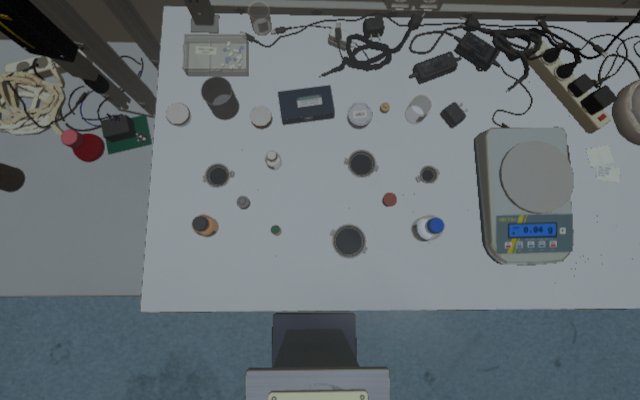

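View pics/scene1.png

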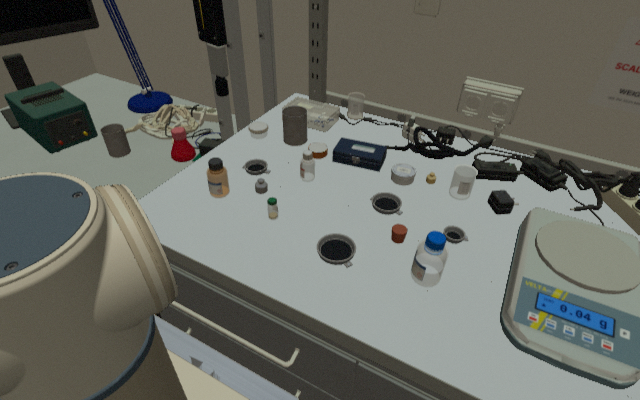

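The top picture shows the large bottle at (430,229), the medium at (204,226), the small at (273,158) and the vial at (276,230). The nests are at (349,240), (361,163), (218,175) and (428,174). The stopper is at (390,200) and the weight at (243,202).

```bash
python3 - <<'E'
import cv2
im=cv2.imread("pics/top1.png"); cv2.imwrite("pics/c2.png",cv2.resize(im[140:265,190:450],None,fx=3,fy=3,interpolation=cv2.INTER_CUBIC))
E
```

```text
(no output)
```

View pics/c2.png

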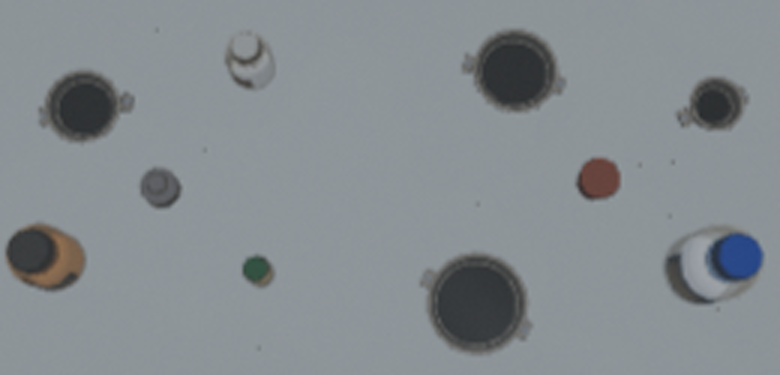

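```bash
python3 - <<'E'
from h import *
p=env.camera_params("top"); p2=env.camera_params("scene"); d=np.load("topd.npy"); ps=cloud(p,d)
for n,x,y,z in [("NL",478,303,.014),("NM",515,70,.014),("NS",83,105,.014),("NV",715,103,.014),("BL",739,256,.106),("BM",32,249,.093),("BS",245,46,.079),("V",257,268,.051),("stop",600,178,.03),("w",157,183,.033)]:
    u,v=190+(x+.5)/3-.5,140+(y+.5)/3-.5
    print(n,onz(p,u,v,z).round(4),ps[int(round(v)),int(round(u))].round(3))
w=env.camera_params("wrist"); print(w)
E=rot(env.get_obs()["tool_rot"]) if False else None
o=env.get_obs(); T=rot(o["tool_rot"]); print(T.round(3)); print("cam in tool",T.T@(np.array(w["eye"])-o["tool_pos"]), (T.T@rot(w["orientation"])).round(3))
E
```

```text
NL [ 0.4332 -0.072   0.014 ] [ 0.433 -0.073  0.002]
NM [ 0.619  -0.1042  0.014 ] [ 0.622 -0.105  0.004]
NS [0.588  0.2369 0.014 ] [0.589 0.24  0.006]
NV [ 0.593 -0.265  0.014] [ 0.595 -0.268  0.006]
BL [ 0.4608 -0.2473  0.106 ] [ 0.461 -0.247  0.107]
BM [0.4664 0.2482 0.093 ] [0.466 0.249 0.092]
BS [0.6183 0.1046 0.079 ] [0.619 0.106 0.076]
V [0.4569 0.0952 0.051 ] [0.457 0.096 0.053]
stop [ 0.5288 -0.1667  0.03  ] [ 0.529 -0.167  0.03 ]
w [0.5231 0.1738 0.033 ] [0.522 0.174 0.033]
{'camera_matrix': array([[323.17965411,   0.        , 318.63766022],
       [  0.        , 323.17965411, 197.95741046],
       [  0.        ,   0.        ,   1.        ]]), 'eye': array([0.1612695 , 0.6070225 , 0.37202052]), 'orientation': array([-2.61620238e-01,  1.95999406e-04,  1.20498303e+00])}
[[-0.934  0.357 -0.001]
 [ 0.357  0.934 -0.001]
 [ 0.    -0.001 -1.   ]]
cam in tool [ 6.58858057e-02 -8.21482745e-05 -1.19416772e-01] [[-0.001  0.966  0.259]
 [ 1.     0.001 -0.001]
 [-0.001  0.259 -0.966]]
```

The crop shows the bore sizes: medium nest at crop (515,70), small at (83,105), vial at (715,103), large at (478,303). I'll first turn the jaws so the tool axes line up with the world axes (tool x = world Y, tool y = world X).

step_arm --steps '[0,0,0,0,0,7.7,85,0,20,0,0,0,7.7,85,0,20,0,0,0,7.7,85,0,20,0,0,0,7.7,85,0,0,0,0,0,7.7,85,0,0,0,0,0,7.7,85,0,0,0,0,0,7.7,85,0,0,0,0,0,7.7,85,0,0,0,0,0,7.5,85,0,0,0,0,0,0,85]' --force 40

```text
time_s: 1.1
tool_pos: [0.2582, 0.6317, 0.2528]
tool_rot: [-3.141, 0.001, 1.57]
force: [0.3, 0.0, -0.8]
finger_gap: 0.994
```

step_arm --steps '[-30,15,0,0,0,0,85,-50,20,0,0,0,0,85,-50,20,0,0,0,0,85,-50,20,0,0,0,0,85,-50,20,0,0,0,0,85,-50,20,0,0,0,0,85,-50,20,0,0,0,0,85,-50,20,0,0,0,0,85,-50,20,0,0,0,0,85,-50,20,0,0,0,0,85]'

```text
time_s: 2.1
tool_pos: [0.4407, 0.1822, 0.2534]
tool_rot: [3.141, -0.0, 1.575]
force: [0.4, 1.0, -0.6]
finger_gap: 0.998
```

step_arm --steps '[-50,8,0,0,0,0,85,-50,0,0,0,0,0,85,-50,0,0,0,0,0,85,-50,0,0,0,0,0,85,-50,0,0,0,0,0,85,-50,0,0,0,0,0,85,-50,0,0,0,0,0,85,-35,0,0,0,0,0,85,-15,0,0,0,0,0,85,0,0,0,0,0,0,85]'

```text
time_s: 3.1
tool_pos: [0.4481, -0.2166, 0.2532]
tool_rot: [-3.142, -0.0, 1.57]
force: [0.2, 0.4, 0.1]
finger_gap: 0.993
```

```bash
python3 - <<'E'
from h import *
print(env.get_obs()["tool_pos"],env.get_obs()["joint_pos"].round(3))
p,im,d=cap("wrist"); np.savez("w1.npz",im=im,d=d,**p); cv2.imwrite("pics/w1.png",im); print(p["eye"],p["orientation"])
E
```

```text
[ 0.44814161 -0.21655385  0.25317995] [-0.474  0.236  1.907  0.     0.999 -0.474]
[ 0.44765668 -0.1511268   0.37257008] [-2.60539736e-01 -1.95864476e-04 -1.57218505e-03]
```

View pics/w1.png

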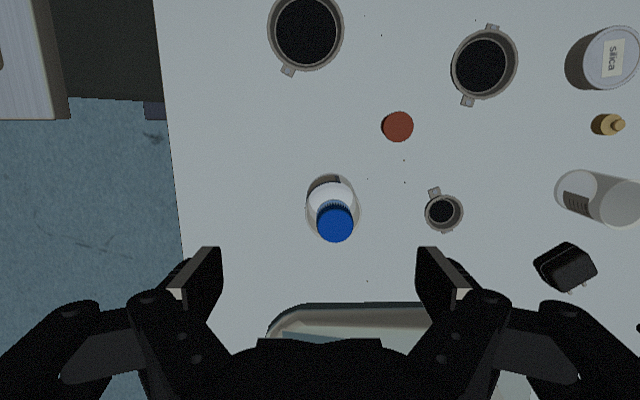

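The wrist view shows the blue cap centre at (335,223), the large nest rim at (306,32), the medium nest at (484,64) and the vial nest at (443,213).

```bash
python3 - <<'E'
from h import *
p=dict(np.load("w1.npz"))
for n,u,v,z in [("NL",306,32,.014),("NM",484.5,64,.014),("NV",443.5,212.5,.014),("BL",335,223,.106),("stop",398,127,.03)]: print(n,onz(p,u,v,z).round(4))
E
```

```text
NL [ 0.4351 -0.0732  0.014 ]
NM [ 0.6193 -0.1036  0.014 ]
NV [ 0.5927 -0.2645  0.014 ]
BL [ 0.4618 -0.2448  0.106 ]
stop [ 0.53   -0.1665  0.03  ]
```

step_arm --steps '[-15,6,10,0,0,0,85,-14,7,30,0,0,0,85,0,0,40,0,0,0,85,0,0,40,0,0,0,85,0,0,30,0,0,0,85,0,0,20,0,0,0,85,0,0,11,0,0,0,85,0,0,4,0,0,0,85,0,0,0,0,0,0,85,0,0,0,0,0,0,85]'

```text
time_s: 4.15
tool_pos: [0.462, -0.2443, 0.0693]
tool_rot: [3.14, 0.001, 1.571]
force: [-0.0, -0.8, 0.6]
finger_gap: 0.991
```

step_arm --steps '[0,0,0,0,0,0,70,0,0,0,0,0,0,60,0,0,0,0,0,0,50,0,0,0,0,0,0,50,0,0,0,0,0,0,50,0,0,0,0,0,0,50,0,0,0,0,0,0,50]'

```text
time_s: 4.85
tool_pos: [0.4618, -0.2447, 0.0694]
tool_rot: [3.14, 0.001, 1.57]
force: [-0.5, -0.1, 7.6]
finger_gap: 0.625
```

```bash
python3 - <<'E'
from h import *
o=env.get_obs();print(o["tool_pos"],o["tool_rot"],o["finger_gap"])
p,im,d=cap("scene"); cv2.imwrite("pics/s4.png",cv2.resize(im[80:320,320:560],None,fx=2.5,fy=2.5))
E
```

```text
[ 0.46176836 -0.24465433  0.06935084] [3.14021626e+00 7.30347574e-04 1.57044110e+00] 0.6251758577937648
```

View pics/s4.png

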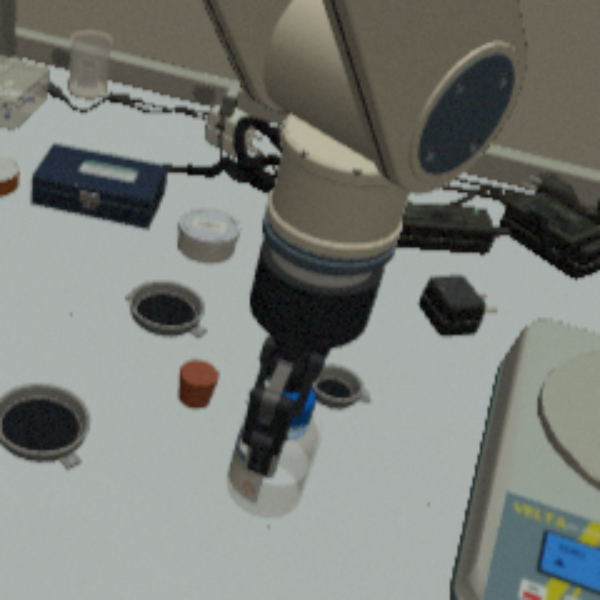

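The bottle is gripped around its body and upright. Next I lift it and carry it over the large nest.

step_arm --steps '[0,0,-5,0,0,0,45,0,0,-15,0,0,0,45,5,0,-20,0,0,0,45,20,-4,-10,0,0,0,45,35,-6,0,0,0,0,45,40,-6,0,0,0,0,45,38,-6,0,0,0,0,45,23,-4,0,0,0,0,45,10,-2,0,0,0,0,45,2,0,0,0,0,0,45]' --force 45

```text
time_s: 5.9
tool_pos: [0.4331, -0.0706, 0.1185]
tool_rot: [-3.141, 0.0, 1.572]
force: [-0.3, 0.0, -1.6]
finger_gap: 0.626
```

step_arm --steps '[0,0,0,0,0,0,45,0,0,0,0,0,0,45]'

```text
time_s: 6.1
tool_pos: [0.4338, -0.0721, 0.1184]
tool_rot: [3.141, 0.0, 1.57]
force: [-0.3, -0.4, -2.3]
finger_gap: 0.628
```

```bash
python3 - <<'E'
from h import *
o=env.get_obs();print(o["tool_pos"],o["tool_rot"],o["finger_gap"],o["force"])
p,im,d=cap("wrist"); np.savez("w2.npz",im=im,d=d,**p); cv2.imwrite("pics/w2.png",im)
E
```

```text
[ 0.43377058 -0.0721386   0.11842333] [3.14100299e+00 2.77711900e-04 1.56995491e+00] 0.6275374763266605 [-0.31449803 -0.44857343 -2.3491338 ]
```

View pics/w2.png

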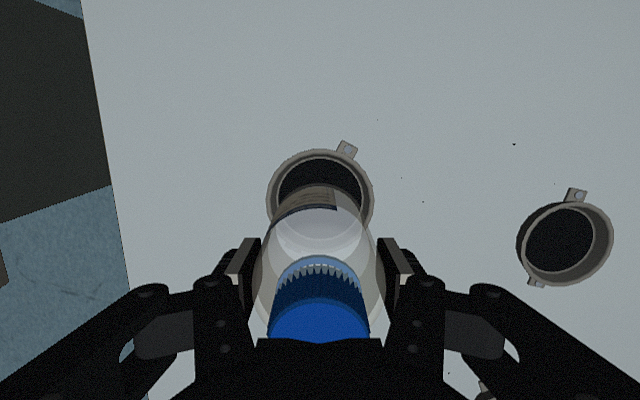

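```bash
cat >> h.py <<'E'
def proj(p,X):
    K=np.array(p["camera_matrix"]); c=rot(p["orientation"]).T@(np.array(X)-np.array(p["eye"]))
    return np.array([K[0,2]+K[0,0]*c[0]/-c[2],K[1,2]-K[1,1]*c[1]/-c[2]]).round(1)
E
python3 - <<'E'
from h import *
p=dict(np.load("w2.npz"))
print("far rim pt at v149",onz(p,320,149,.014)[:2], "centre Y",onz(p,320,149,.014)[1]-.04)
print("L/R",onz(p,266,200,.014),onz(p,374,200,.014))
b=np.array([.4338,-.0731,.049])
for r,z in [(.028,.081),(.017,.106),(.017,.083),(.028,0)]:
  print(r,z,[proj(p,b+[0,s*r,z]) for s in(1,-1)],[proj(p,b+[s*r,0,z]) for s in(1,-1)])
E
```

```text
far rim pt at v149 [ 0.4343728 -0.0314983] centre Y -0.07149830266441862
L/R [ 0.39557706 -0.06784126  0.014     ] [ 0.47312092 -0.06800964  0.014     ]
0.028 0.081 [array([320.1, 224.4]), array([320.2, 357.5])] [array([394.7, 294.7]), array([245.5, 295.1])]
0.017 0.106 [array([320.5, 290. ]), array([320.6, 386.6])] [array([377.1, 340.3]), array([264. , 340.6])]
0.017 0.083 [array([320.1, 255.5]), array([320.2, 337.2])] [array([366.2, 297.8]), array([274.1, 298. ])]
0.028 0 [array([319.4, 178.5]), array([319.5, 264.5])] [array([364.8, 223. ]), array([274.1, 223.1])]
```

Cap and rim projections match the prediction to about 1 mm. Next I lower it gently.

step_arm --steps '[1,0,10,0,0,0,45,0,0,12,0,0,0,45,0,0,10,0,0,0,45,0,0,6,0,0,0,45,0,0,3,0,0,0,45,0,0,2,0,0,0,45,0,0,1,0,0,0,45,0,0,0,0,0,0,45]'

```text
time_s: 6.95
tool_pos: [0.4334, -0.0703, 0.0744]
tool_rot: [3.141, 0.0, 1.571]
force: [-1.0, -0.2, -1.4]
finger_gap: 0.625
```

step_arm --steps '[0,0,0.7,0,0,0,45,0,0,0.5,0,0,0,45,0,0,0,0,0,0,45]'

```text
time_s: 7.25
tool_pos: [0.4335, -0.0703, 0.0734]
tool_rot: [3.141, 0.0, 1.571]
force: [0.7, 0.4, 0.8]
finger_gap: 0.629
```

Contact felt. Now I open the jaws.

step_arm --steps '[0,0,0,0,0,0,58,0,0,0,0,0,0,62,0,0,0,0,0,0,70,0,0,0,0,0,0,80,0,0,0,0,0,0,80,0,0,-10,0,0,0,80,0,0,-30,0,0,0,80,0,0,-45,0,0,0,80,0,0,-45,0,0,0,80,0,0,0,0,0,0,80]'

```text
time_s: 8.25
tool_pos: [0.4365, -0.0709, 0.2089]
tool_rot: [3.131, 0.002, 1.571]
force: [0.1, -0.5, -0.3]
finger_gap: 0.938
```

```bash
python3 - <<'E'
from h import *
o=env.get_obs();print(o["tool_pos"],o["force"])
p,im,d=cap("wrist"); np.savez("w3.npz",im=im,d=d,**p); cv2.imwrite("pics/w3.png",im)
E
```

```text
[ 0.43652622 -0.07086698  0.20894925] [ 0.06692347 -0.51554763 -0.297103  ]
```

View pics/w3.png

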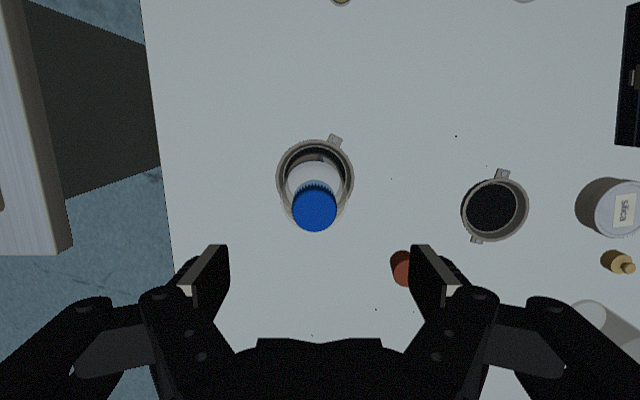

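The bottle stands in its nest, with the blue cap at (315,206) inside the rim at (315,177). Moving to the medium bottle.

step_arm --steps '[15,0,-15,0,0,0,85,40,5,-20,0,0,0,85,45,5,0,0,0,0,85,50,5,0,0,0,0,85,50,5,0,0,0,0,85,40,5,0,0,0,0,85,30,5,0,0,0,0,85,20,0,0,0,0,0,85,0,0,0,0,0,0,85,0,0,0,0,0,0,85]'

```text
time_s: 9.3
tool_pos: [0.4623, 0.2189, 0.2371]
tool_rot: [-3.139, 0.001, 1.572]
force: [0.3, 0.3, -0.4]
finger_gap: 0.997
```

```bash
python3 - <<'E'
from h import *
o=env.get_obs();print(o["tool_pos"],o["tool_rot"])
p,im,d=cap("wrist"); np.savez("w4.npz",im=im,d=d,**p); cv2.imwrite("pics/w4.png",im)
E
```

```text
[0.46232034 0.21886602 0.23706708] [-3.13940354e+00  1.27297139e-03  1.57192334e+00]
```

View pics/w4.png

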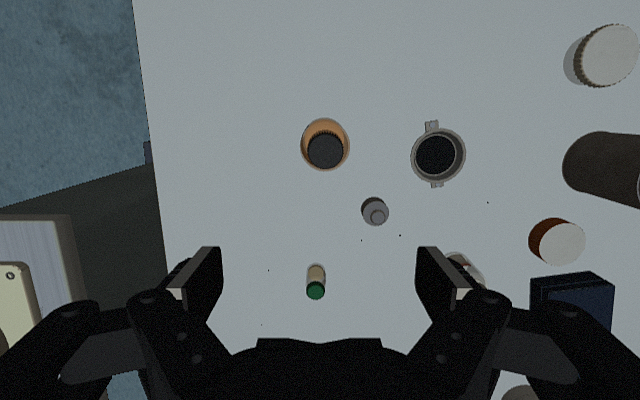

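Black cap at (325,153), small nest rim at (438,156), green cap at (316,290), weight at (375,212).

```bash
python3 - <<'E'
from h import *
p=dict(np.load("w4.npz"))
for n,u,v,z in [("NS",438.5,156,.014),("BM",325.5,152.5,.093),("V",316,291,.051),("w",376,215,.033)]: print(n,onz(p,u,v,z).round(4))
E
```

```text
NS [0.5883 0.2388 0.014 ]
BM [0.4671 0.2522 0.093 ]
V [0.4586 0.1005 0.051 ]
w [0.5216 0.1793 0.033 ]
```

step_arm --steps '[15,2,10,0,0,0,85,16,2,30,0,0,0,85,0,0,40,0,0,0,85,0,0,40,0,0,0,85,0,0,30,0,0,0,85,0,0,20,0,0,0,85,0,0,9,0,0,0,80,0,0,0,0,0,0,70,0,0,0,0,0,0,60,0,0,0,0,0,0,50]' --force 40

```text
time_s: 10.35
tool_pos: [0.4681, 0.2506, 0.0602]
tool_rot: [3.14, -0.001, 1.57]
force: [-0.2, -0.6, -0.4]
finger_gap: 0.585
```

step_arm --steps '[0,0,0,0,0,0,42,0,0,0,0,0,0,36,0,0,0,0,0,0,36,0,0,0,0,0,0,36,0,0,0,0,0,0,36]'

```text
time_s: 10.85
tool_pos: [0.468, 0.2506, 0.0605]
tool_rot: [3.139, -0.001, 1.571]
force: [-0.3, -1.0, 7.3]
finger_gap: 0.515
```

step_arm --steps '[0,0,-5,0,0,0,36,0,0,-20,0,0,0,36,0,0,-35,0,0,0,36,-10,4,-30,0,0,0,36,-30,13,-10,0,0,0,36,-45,19,0,0,0,0,36,-45,19,0,0,0,0,36,-45,19,0,0,0,0,36,-45,19,0,0,0,0,36,-45,19,0,0,0,0,36]' --force 45

```text
time_s: 11.85
tool_pos: [0.5796, -0.0167, 0.1597]
tool_rot: [3.141, -0.0, 1.571]
force: [-0.1, 0.8, -1.3]
finger_gap: 0.507
```

step_arm --steps '[-45,19,0,0,0,0,36,-30,13,10,0,0,0,36,-15,7,20,0,0,0,36,0,0,20,0,0,0,36,0,0,0,0,0,0,36,0,0,0,0,0,0,36,0,0,0,0,0,0,36]'

```text
time_s: 12.55
tool_pos: [0.6187, -0.1044, 0.1103]
tool_rot: [3.14, 0.0, 1.571]
force: [0.1, 0.4, -0.8]
finger_gap: 0.509
```

```bash
python3 - <<'E'
from h import *
o=env.get_obs();print(o["tool_pos"],o["tool_rot"],o["force"],o["finger_gap"])
p,im,d=cap("wrist"); np.savez("w5.npz",im=im,d=d,**p); cv2.imwrite("pics/w5.png",im)
b=np.r_[o["tool_pos"][:2],o["tool_pos"][2]-.0605]
print("cap low far/near, cap top far, body top far",proj(p,b+[0,.0155,.071]),proj(p,b+[0,.0155,.093]),proj(p,b+[0,.023,.071]),"rim",proj(p,[.6192,-.1039+.035,.014]))
E
```

```text
[ 0.61871473 -0.10437647  0.1103333 ] [3.14017907e+00 2.54323052e-04 1.57141892e+00] [ 0.09643257  0.44665933 -0.76052518] 0.5090511539326433
cap low far/near, cap top far, body top far [320.1 253.3] [320.6 284.4] [320.2 234. ] rim [319.9 158.1]
```

View pics/w5.png

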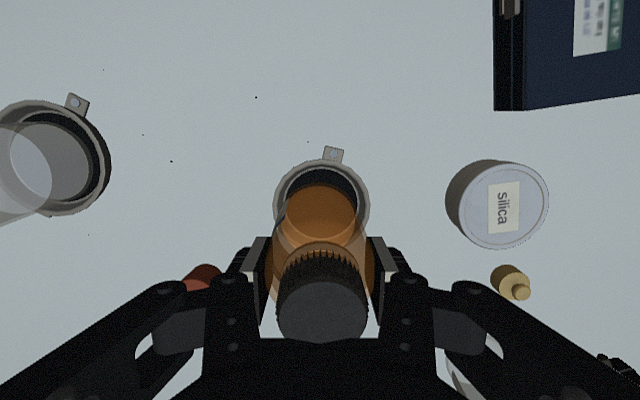

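```bash
python3 - <<'E'
from h import *
p=dict(np.load("w5.npz"))
b=np.array([.6187,-.1044,.0498]); im=p["im"]
print(proj(p,b+[0,.023,0]),proj(p,b+[0,.022,0]),proj(p,b+[.023,0,0]),proj(p,b+[-.023,0,0]))
cv2.imwrite("pics/w5c.png",cv2.resize(im[140:340,240:400],None,fx=3,fy=3,interpolation=cv2.INTER_CUBIC))
E
```

```text
[319.4 188.6] [319.4 190.3] [358.3 226.5] [280.4 226.6]
```

View pics/w5c.png

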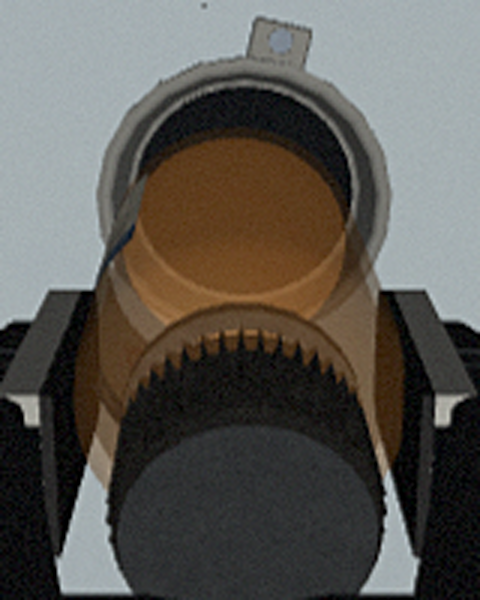

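Amber bottle is within about 1–2 mm of the nest centre. I correct by Y −1.5, X +1 and lower it.

step_arm --steps '[-1.5,1,10,0,0,0,36,0,0,12,0,0,0,36,0,0,10,0,0,0,36,0,0,6,0,0,0,36,0,0,3,0,0,0,36,0,0,2,0,0,0,36,0,0,1,0,0,0,36,0,0,0,0,0,0,36,0,0,0,0,0,0,36]'

```text
time_s: 13.5
tool_pos: [0.6194, -0.1063, 0.0654]
tool_rot: [3.141, 0.0, 1.571]
force: [0.4, 0.4, -1.3]
finger_gap: 0.511
```

step_arm --steps '[0,0,0.7,0,0,0,36,0,0,0.5,0,0,0,36,0,0,0,0,0,0,36,0,0,0,0,0,0,36]'

```text
time_s: 13.9
tool_pos: [0.6195, -0.1064, 0.0645]
tool_rot: [3.141, 0.0, 1.571]
force: [-1.4, 0.8, 4.6]
finger_gap: 0.509
```

step_arm --steps '[0,0,0,0,0,0,48,0,0,0,0,0,0,52,0,0,0,0,0,0,60,0,0,0,0,0,0,72,0,0,0,0,0,0,75,0,0,-10,0,0,0,75,0,0,-30,0,0,0,75,0,0,-45,0,0,0,75,0,0,-45,0,0,0,75,20,0,-20,0,0,0,75]'

```text
time_s: 14.9
tool_pos: [0.6213, -0.088, 0.2193]
tool_rot: [3.134, 0.002, 1.569]
force: [-0.0, -0.0, 0.6]
finger_gap: 0.874
```

step_arm --steps '[35,0,-10,0,0,0,75,40,0,0,0,0,0,75,30,0,0,0,0,0,75,20,0,0,0,0,0,75,10,0,0,0,0,0,75,0,0,0,0,0,0,75,0,0,0,0,0,0,75,0,0,0,0,0,0,75]'

```text
time_s: 15.7
tool_pos: [0.6192, 0.0476, 0.224]
tool_rot: [-3.142, 0.0, 1.57]
force: [-0.0, 0.1, 0.2]
finger_gap: 0.879
```

```bash
python3 - <<'E'
from h import *
o=env.get_obs();print(o["tool_pos"],o["tool_rot"])
p,im,d=cap("wrist"); np.savez("w6.npz",im=im,d=d,**p)
p,im2,d=cap("scene")
print(proj(env.camera_params("wrist"),[.618,.105,.079]))
cv2.imwrite("pics/w6.png",np.hstack([im[:,200:600],cv2.resize(im2[140:300,300:460],(400,400))]))
E
```

```text
[0.61924343 0.0476182  0.22396405] [-3.14153413e+00  2.51795228e-04  1.56966109e+00]
[317.6 122.3]
```

View pics/w6.png

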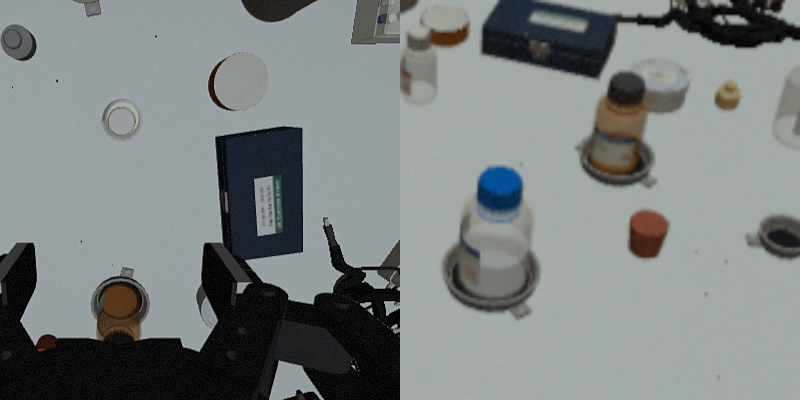

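The left half shows the white cap at wrist pixel (322,122). The right half shows the blue and amber bottles upright in their nests. Now I grasp the small bottle.

step_arm --steps '[20,0,0,0,0,0,75,27,1,10,0,0,0,75,10,0,35,0,0,0,75,0,0,40,0,0,0,75,0,0,40,0,0,0,70,0,0,30,0,0,0,65,0,0,16,0,0,0,60,0,0,6,0,0,0,55,0,0,0,0,0,0,50,0,0,0,0,0,0,45]' --force 25

```text
time_s: 16.8
tool_pos: [0.6214, 0.1057, 0.0484]
tool_rot: [3.139, -0.0, 1.571]
force: [1.0, -0.3, 0.1]
finger_gap: 0.527
```

step_arm --steps '[0,0,0,0,0,0,40,0,0,0,0,0,0,36,0,0,0,0,0,0,28,0,0,0,0,0,0,28,0,0,0,0,0,0,28,0,0,0,0,0,0,28]'

```text
time_s: 17.4
tool_pos: [0.6216, 0.1058, 0.0486]
tool_rot: [3.138, -0.0, 1.571]
force: [0.4, -1.4, 5.3]
finger_gap: 0.402
```

step_arm --steps '[0,0,-5,0,0,0,28,0,0,-20,0,0,0,28,0,0,-25,0,0,0,28,12,-3,0,0,0,0,28,30,-8,0,0,0,0,28,40,-10,0,0,0,0,28,30,-8,0,0,0,0,28,15,-4,0,0,0,0,28,5,0,0,0,0,0,28,0,0,0,0,0,0,28]' --force 35

```text
time_s: 18.4
tool_pos: [0.5871, 0.238, 0.0966]
tool_rot: [-3.141, 0.0, 1.572]
force: [-0.3, -0.6, -0.2]
finger_gap: 0.398
```

step_arm --steps '[0,0,0,0,0,0,28,0,0,0,0,0,0,28]'

```text
time_s: 18.6
tool_pos: [0.5875, 0.2365, 0.0968]
tool_rot: [-3.141, 0.0, 1.569]
force: [-0.1, 0.6, -0.9]
finger_gap: 0.397
```

```bash
python3 - <<'E'
from h import *
o=env.get_obs();print(o["tool_pos"],o["tool_rot"],o["force"],o["finger_gap"])
p,im,d=cap("wrist"); np.savez("w7.npz",im=im,d=d,**p)
cv2.imwrite("pics/w7.png",cv2.resize(im[130:330,230:410],None,fx=3,fy=3,interpolation=cv2.INTER_CUBIC))
b=np.r_[o["tool_pos"][:2],o["tool_pos"][2]-.0486]
c=lambda X:(proj(p,X)-[230,130])*3
print("cap top far,low far,body bottom far",c(b+[0,.012,.079]),c(b+[0,.012,.061]),c(b+[0,.018,0]),"rim",c([.5882,.238+.03,.014]),c([.5582,.238,.014]),c([.6182,.238,.014]))
E
```

```text
[0.5875156  0.23653613 0.0967736 ] [-3.14132373e+00  2.65396374e-04  1.56932121e+00] [-0.11090634  0.57390623 -0.89511879] 0.3968041290646398
cap top far,low far,body bottom far [270.9 482.7] [270.  402.9] [268.5 217.8] rim [271.2 112.2] [134.1 248.7] [408.6 247.8]
```

View pics/w7.png

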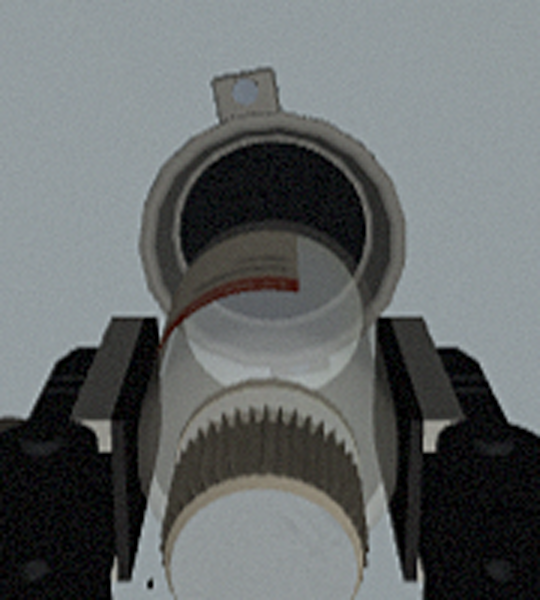

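The bottle is aligned with the nest to about 1 mm: rim far edge at crop (273,112), cap centred at x≈266. Lowering with +1 in Y and +1 in X.

step_arm --steps '[1,1,10,0,0,0,28,0,0,12,0,0,0,28,0,0,10,0,0,0,28,0,0,6,0,0,0,28,0,0,3,0,0,0,28,0,0,1.5,0,0,0,28,0,0,0.5,0,0,0,28,0,0,0,0,0,0,28,0,0,0,0,0,0,28]'

```text
time_s: 19.55
tool_pos: [0.5885, 0.2389, 0.0543]
tool_rot: [3.141, -0.0, 1.571]
force: [-0.4, 0.0, -0.9]
finger_gap: 0.4
```

step_arm --steps '[0,0,0.6,0,0,0,28,0,0,0.5,0,0,0,28,0,0,0,0,0,0,28,0,0,0,0,0,0,28]'

```text
time_s: 19.95
tool_pos: [0.5882, 0.2387, 0.0528]
tool_rot: [-3.142, 0.0, 1.571]
force: [0.0, 0.2, -0.7]
finger_gap: 0.396
```

step_arm --steps '[0,0,0.5,0,0,0,28,0,0,0.3,0,0,0,28,0,0,0,0,0,0,28,0,0,0,0,0,0,28]'

```text
time_s: 20.35
tool_pos: [0.5883, 0.2388, 0.0527]
tool_rot: [3.141, -0.0, 1.571]
force: [-2.4, -0.5, 5.2]
finger_gap: 0.4
```

step_arm --steps '[0,0,0,0,0,0,38,0,0,0,0,0,0,42,0,0,0,0,0,0,50,0,0,0,0,0,0,60,0,0,0,0,0,0,60,0,0,-10,0,0,0,60,0,0,-30,0,0,0,60,0,0,-45,0,0,0,60,0,0,-45,0,0,0,60,-15,-15,-10,0,0,0,60]'

```text
time_s: 21.35
tool_pos: [0.5775, 0.2259, 0.1987]
tool_rot: [3.131, -0.004, 1.572]
force: [0.6, -0.3, 0.3]
finger_gap: 0.707
```

step_arm --steps '[-35,-32,0,0,0,0,60,-35,-33,0,0,0,0,60,-30,-30,0,0,0,0,60,-15,-15,0,0,0,0,60,-8,-4,0,0,0,0,60,0,0,0,0,0,0,60,0,0,0,0,0,0,60,0,0,0,0,0,0,60]'

```text
time_s: 22.15
tool_pos: [0.4604, 0.1015, 0.1922]
tool_rot: [3.141, -0.0, 1.571]
force: [0.6, -0.1, 0.0]
finger_gap: 0.701
```

```bash
python3 - <<'E'
from h import *
o=env.get_obs();print(o["tool_pos"],o["tool_rot"])
p,im,d=cap("wrist"); np.savez("w8.npz",im=im,d=d,**p); cv2.imwrite("pics/w8.png",im)
print(proj(p,[.4577,.0965,.051]),proj(p,[.5882,.238,.083]))
E
```

```text
[0.46043823 0.10146869 0.19221554] [ 3.14051673e+00 -3.10207552e-04  1.57131534e+00]
[315.8 199.1] [522.7  -5.5]
```

View pics/w8.png

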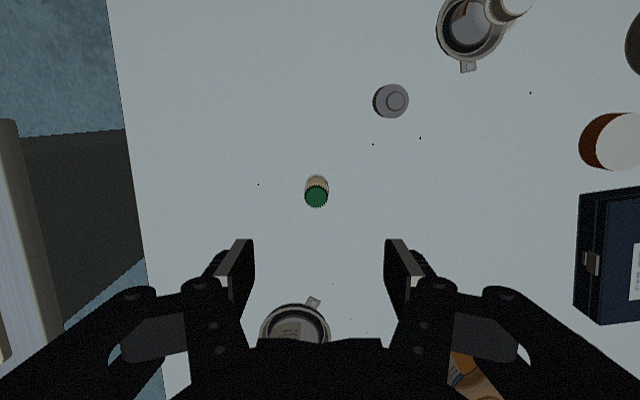

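```bash
python3 - <<'E'
from h import *
p=dict(np.load("w8.npz")); im=p["im"]
print("rim",proj(p,[.5882,.238,.014]),"cap",proj(p,[.5882,.238,.083]),"cap low",proj(p,[.5882,.238,.065]))
cap_=[proj(p,np.array([.5882+.012*np.cos(a),.238+.012*np.sin(a),z])) for z in(.083,.065) for a in np.arange(0,6.28,.4)]
big=cv2.resize(im[0:130,400:600],None,fx=3,fy=3,interpolation=cv2.INTER_CUBIC)
for q in cap_: cv2.circle(big,tuple(int(t) for t in ((q-[400,0])*3)),2,(0,0,255),-1)
p2,i2,_=cap("scene"); b2=cv2.resize(i2[110:210,205:290],None,fx=3.9,fy=3.9,interpolation=cv2.INTER_CUBIC)[:390,:200*1]
b2=cv2.resize(i2[120:200,210:255],(219,390),interpolation=cv2.INTER_CUBIC)
cv2.imwrite("pics/w8c.png",np.hstack([big,cv2.resize(i2[120:200,210:250],(195,390),interpolation=cv2.INTER_CUBIC)]))
E
```

```text
rim [472.1  23.6] cap [522.7  -5.5] cap low [506.6   3.8]
```

View pics/w8c.png

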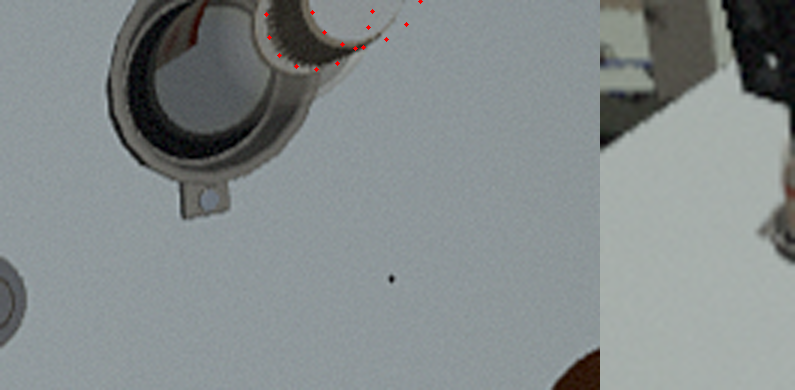

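The small bottle's cap coincides with the predicted upright ring, so it stands in its nest. The vial cap at (316,197) agrees with its measured position. Grasping it now.

step_arm --steps '[-2,-2,20,0,0,0,60,-2,0,35,0,0,0,58,0,0,40,0,0,0,54,0,0,30,0,0,0,50,0,0,18,0,0,0,46,0,0,9,0,0,0,42,0,0,2,0,0,0,38,0,0,0,0,0,0,34,0,0,0,0,0,0,30,0,0,0,0,0,0,28]' --force 20

```text
time_s: 23.25
tool_pos: [0.4579, 0.0969, 0.039]
tool_rot: [3.14, -0.0, 1.571]
force: [-0.3, -0.3, -0.6]
finger_gap: 0.329
```

step_arm --steps '[0,0,0,0,0,0,26,0,0,0,0,0,0,24,0,0,0,0,0,0,20,0,0,0,0,0,0,15,0,0,0,0,0,0,15,0,0,0,0,0,0,15]'

```text
time_s: 23.85
tool_pos: [0.4575, 0.0968, 0.0385]
tool_rot: [3.141, -0.0, 1.571]
force: [-1.0, -0.4, 6.6]
finger_gap: 0.253
```

step_arm --steps '[0,0,-5,0,0,0,15,0,0,-20,0,0,0,15,0,0,-40,0,0,0,15,0,0,-40,0,0,0,15,-12,5,-15,0,0,0,15,-30,11,0,0,0,0,15,-45,17,0,0,0,0,15,-45,17,0,0,0,0,15,-45,17,0,0,0,0,15,-45,17,0,0,0,0,15]' --force 25

```text
time_s: 24.85
tool_pos: [0.5414, -0.1271, 0.1583]
tool_rot: [-3.142, -0.0, 1.571]
force: [1.0, 0.8, 0.5]
finger_gap: 0.246
```

step_arm --steps '[-45,17,0,0,0,0,15,-45,17,0,0,0,0,15,-30,11,15,0,0,0,15,-20,6,30,0,0,0,15,0,0,25,0,0,0,15,0,0,10,0,0,0,15,0,0,0,0,0,0,15,0,0,0,0,0,0,15,0,0,0,0,0,0,15]'

```text
time_s: 25.75
tool_pos: [0.5931, -0.2651, 0.0796]
tool_rot: [3.14, 0.001, 1.572]
force: [1.1, 0.0, -0.4]
finger_gap: 0.247
```

```bash
python3 - <<'E'
from h import *
o=env.get_obs();print(o["tool_pos"],o["tool_rot"],o["force"],o["finger_gap"])
p,im,d=cap("wrist"); np.savez("w9.npz",im=im,d=d,**p)
cv2.imwrite("pics/w9.png",cv2.resize(im[130:330,230:410],None,fx=3,fy=3,interpolation=cv2.INTER_CUBIC))
b=np.r_[o["tool_pos"][:2],o["tool_pos"][2]-.0385]
c=lambda X:(proj(p,X)-[230,130])*3
n=np.array([.593,-.2648,.014])
print("cap top far,low far,body bottom far",c(b+[0,.010,.051]),c(b+[0,.010,.04]),c(b+[0,.011,0]),"L/R bottom",c(b+[-.011,0,0]),c(b+[.011,0,0]),"rim",c(n+[0,.023,0]),c(n-[.023,0,0]),c(n+[.023,0,0]))
E
```

```text
[ 0.59310348 -0.26510416  0.0796088 ] [3.13957995e+00 9.43780365e-04 1.57150377e+00] [ 1.081987    0.01477677 -0.44100181] 0.24654613124500913
cap top far,low far,body bottom far [270.6 418.5] [270.  379.2] [268.5 273. ] L/R bottom [205.5 332.7] [331.5 332.7] rim [267.3 168. ] [153.3 279.3] [381.3 279.3]
```

View pics/w9.png

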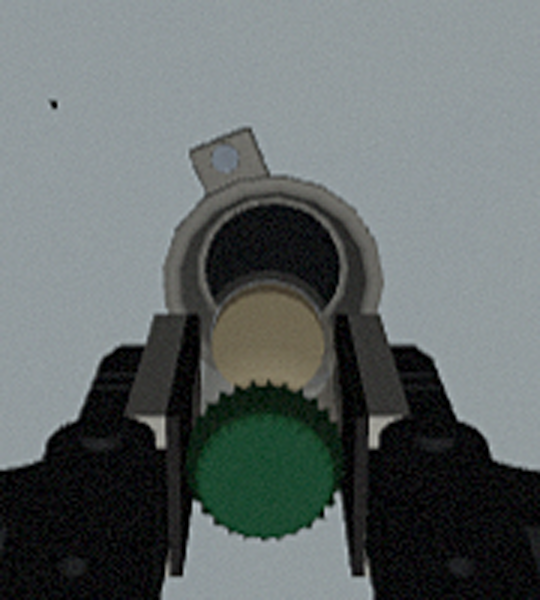

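The rim centre is at crop x≈274 (far edge y≈175) and the vial base is centred at x≈268. I shift X +1.2, Y −1.5 and lower it.

step_arm --steps '[-1.5,1.2,6,0,0,0,15,0,0,10,0,0,0,15,0,0,10,0,0,0,15,0,0,6,0,0,0,15,0,0,2,0,0,0,15,0,0,1,0,0,0,15,0,0,0,0,0,0,15,0,0,0,0,0,0,15]'

```text
time_s: 26.6
tool_pos: [0.5938, -0.2669, 0.0432]
tool_rot: [3.141, 0.0, 1.571]
force: [-0.2, 0.4, -0.3]
finger_gap: 0.248
```

step_arm --steps '[0,0,0.7,0,0,0,15,0,0,0.5,0,0,0,15,0,0,0,0,0,0,15,0,0,0,0,0,0,15]'

```text
time_s: 27.0
tool_pos: [0.5938, -0.267, 0.0425]
tool_rot: [3.141, 0.0, 1.571]
force: [-1.5, 0.0, 5.0]
finger_gap: 0.243
```

Contact at exactly the expected floor height. Now release and back off.

step_arm --steps '[0,0,0,0,0,0,24,0,0,0,0,0,0,28,0,0,0,0,0,0,34,0,0,0,0,0,0,42,0,0,0,0,0,0,42,0,0,-10,0,0,0,42,0,0,-30,0,0,0,42,0,0,-45,0,0,0,42,0,0,-45,0,0,0,42,0,0,-40,0,0,0,42]'

```text
time_s: 28.0
tool_pos: [0.5936, -0.2669, 0.2148]
tool_rot: [3.14, 0.001, 1.571]
force: [0.7, -0.1, -0.6]
finger_gap: 0.493
```

step_arm --steps '[40,-40,-20,0,0,0,60,45,-45,-20,0,0,0,60,45,-45,0,0,0,0,60,45,-40,0,0,0,0,60,45,-10,0,0,0,0,60,45,0,0,0,0,0,60,45,0,0,0,0,0,60,45,0,0,0,0,0,60,45,0,0,0,0,0,60,45,0,0,0,0,0,60]'

```text
time_s: 29.0
tool_pos: [0.4475, 0.1449, 0.2444]
tool_rot: [3.14, -0.0, 1.571]
force: [0.6, -0.5, -0.7]
finger_gap: 0.7
```

step_arm --steps '[45,0,0,0,0,0,60,45,0,0,0,0,0,60,45,0,0,0,0,0,60,45,0,0,0,0,0,60,40,0,0,0,0,0,60,25,0,0,0,0,0,60,0,0,0,0,0,0,60,0,0,0,0,0,0,60]'

```text
time_s: 29.8
tool_pos: [0.4474, 0.388, 0.2437]
tool_rot: [-3.142, 0.0, 1.572]
force: [0.2, -0.3, -0.1]
finger_gap: 0.707
```

```bash
python3 - <<'E'
from h import *
o=env.get_obs();print(o["tool_pos"],o["force"],o["joint_velocities"].round(3))
p,im,d=cap("top"); ps=cloud(p,d)
t=dict(NL=[.434,-.072,.110],NM=[.619,-.104,.097],NS=[.588,.238,.083],NV=[.593,-.266,.055])
for n,X in t.items():
    u,v=proj(p,X); P=ps[int(v)-1:int(v)+2,int(u)-1:int(u)+2].reshape(-1,3); print(n,np.median(P,0).round(3))
s,i2,_=cap("scene")
a=cv2.resize(im[140:265,190:450],(780,375),interpolation=cv2.INTER_CUBIC)
b=cv2.resize(i2[130:300,200:520],(423,225),interpolation=cv2.INTER_CUBIC); b=np.hstack([b,np.zeros((225,357,3),np.uint8)])
cv2.imwrite("pics/fin.png",np.vstack([a,b]))
E
```

```text
[0.44736588 0.38803059 0.24369437] [ 0.17890928 -0.33079158 -0.07911558] [-0.025 -0.009  0.023 -0.004 -0.    -0.001]
NL [ 0.435 -0.07   0.108]
NM [ 0.62  -0.104  0.095]
NS [0.59  0.239 0.082]
NV [ 0.595 -0.264  0.055]
```

View pics/fin.png

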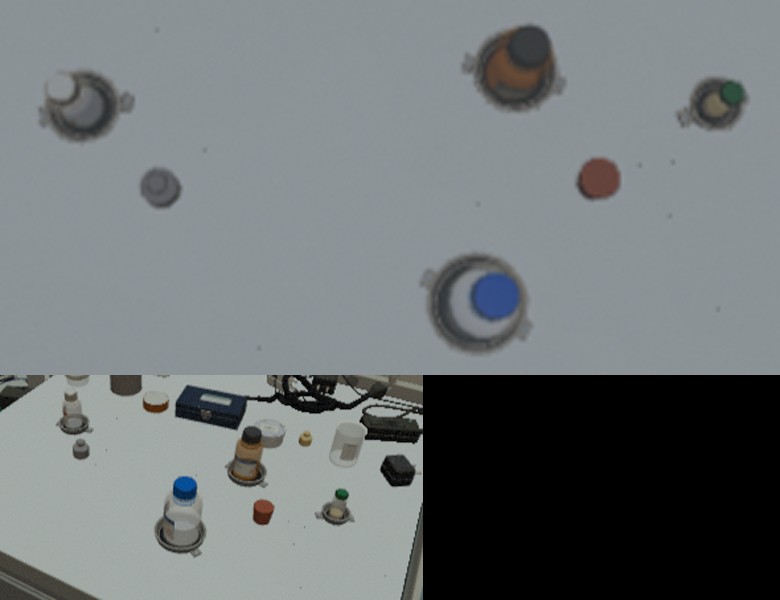

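All four stand upright in their nests: blue at (478,303), amber at (515,70), white at (83,105) and green at (716,103). The stopper at (600,178) and the weight at (160,187) haven't moved. Depth puts each cap top within 2 mm of its fully seated height.

```bash
python3 -c "
from rig import env
print(env.close_job())"
```

```text
the job is handed in; nothing more can be done
None
```

I placed all four items in their own nests, in order from largest to smallest: large, medium, small, then the vial. I lowered each one until I felt contact, released it, and moved the arm well clear. The job was handed in at about 30 s of robot time, against the 104 s limit.

- **Seating:** in the final top and scene views all four stand upright in their nests. Depth puts the cap tops at 108, 95, 82 and 55 mm, against 110, 97, 83 and 55 mm when fully seated. The differences of up to 2 mm are within calibration error.
- **Bystanders:** the stopper and the grey weight stand at the same pixels as at the start.
- **Disagreement:** before the medium bottle was grasped, the wrist and top cameras differed by 2–5 mm in Y on the left-hand side (medium bottle, small nest, vial and weight). I corrected for this with in-hand views before lowering the medium bottle and each one after it. No check failed.

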